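# Close a nut canister snugly for the stockroom shelf

## Robot

A 6-joint arm with a two-finger parallel gripper is mounted at the origin on the work surface. World frame = base frame: x ahead of the robot, y to its left, z up, the work surface at z = 0. Lengths are in mm, angles in degrees, forces in N, time in s.
With the tool pointing down it reaches from about 300 to 950 mm from the base axis. Payload 3.1 kg.
Tool frame: the origin (TCP) lies at the very end of the fingers, on their centre line; the grasp point (between the pads) lies 19 mm behind it; z points along the fingers, y is the line along which they close (so a half turn about z gives the same grasp; the last joint's range is limited). The gripper opens to 85 mm and grips with 20 to 120 N. Pads are 22 mm wide; open, the fingers measure 114 mm over their backs; the gripper's body (76 mm by 85 mm) begins 54 mm behind the grasp point. The pads swing forward as they close: fully open they stand 13 mm farther back than shut.
Start: joints at [-67.191, 17.653, 93.61, -0, 68.738, -3.994], TCP at [281.803, -557.87, 231.272] pointing down, gripper open.
Joint ranges: [-175.34, 175.34], [-45.06, 112.39], [2.9, 150.54], [-68.45, 248.45], [3.09, 151.38], [-168.51, 168.51]. Speed limits (degrees/s): [159.86, 159.86, 180, 180, 180, 180].

## Interface

Orientations are given as a 3x3 rotation matrix whose columns are the frame's x, y, z axes.
In Python, from workcell import get_obs, capture, order gives the robot as it stands. The module is installed in compiled form; this text tells all that it offers.
- The arm moves only by the tool apply_moves, never from a script. Its argument "steps" is a list of rows, each an object with "dp": the shift along the tool's x, y, z each as a share of 0.5 m, from -1 to 1, a list of three; "turn": the turn about the tool's z as a share of 180 degrees, from -1 to 1; "jaw": the finger opening in mm, from 0 to 85.4. In form: [{"dp": [dx, dy, dz], "turn": turn, "jaw": jaw}, ...]. A call has 1 to 10 rows; each row is the pose to reach, as a shift and turn from the pose commanded when the call began, along the tool's axes at that moment, turning the shorter way round; what a row does not reach only later rows make up. A row lasts 1/10 s, in which the tool goes at most 50 mm and 8.59 degrees, less where a joint would pass 70% of its speed; a pose out of reach is approached as far as the arm can. A call with a number of a shift or a turn outside -1 to 1 is refused whole. A call with a gripper value outside its range is refused whole. The fingers move at their own pace and stop on an object; "force" is the grip in N (left out, the last holds). Time passes only in rows, so rows that repeat a pose let the fingers close. It gives the time, the measured TCP pose, the force, the opening and the grip force at its end, in the units of the state.
- get_obs(): the state, without advancing time (a new reading comes with each control period).
- capture(name): name is "scene" or "top"; returns a dict with "color" (400x640x3 uint8, red, green, blue), "range_z" (400x640 float32, mm along the optical axis (not along the pixel's ray), 0 where there is no reading), "K" (3x3 intrinsics, pixels), "extrinsics" (4x4, takes a point from camera to world coordinates). Camera axes: x right, y up, looking along -z (the intrinsics and any distortion apply to the point x, -y, -z); pixel columns grow to the right and rows downward; lengths in mm; the calibration is good to about 2 mm. A picture is of the moment at which its call begins.
- order.finish_job(): hands the job in; it is judged then, once.
The state is a dict: "time": time; "joint_pos": joint angles; "dq": joint speeds; "joint_torque": joint torques, N m; "tcp_pos": TCP position; "tcp_rot": TCP orientation; "contact_force": force on the tool from outside, world axes, zero at the start; "ft_torque": the same for the moment, N m; "gripper_width": opening from 0.0 (shut) to 1.0 (fully open); "grip_force": force on a finger pad.
Only numpy, scipy, OpenCV 4.12 (cv2) and the standard library are available. Lean on these libraries where they do the work, as an engineer would, in place of code of your own. Each camera call takes 0.05 s, during which the arm holds its last target. There are 200 camera calls.

## Task

Stand the loose canister with the orange lid down in the blue nest on the bench so that it sits fully home and cannot turn, then screw its lid clockwise until you feel it come up snug, and stop there: a lid left slack leaks nuts and an overtightened one splits. Let go and leave the closed canister in the nest, with everything else on the bench left where it is.

Things in the scene. Friction and masses are not known exactly. Their poses are not given: they have to be found in the camera images.
- can_lid (a point): Centre of the canister's orange lid, 89 mm above its underside; fixed to the canister (it turns with the canister, not with the lid); z up, x, y along the sides of the square body. The lid is a ribbed round cap 54 mm across, 26 mm high (76 to 102 mm above the underside). It sits on its thread, started but slack, so the canister can be lifted by it. Turning hardly changes its height.
- can_rim (a point): Neck rim under the lid, 80 mm above the underside. The lid turns 0.6 to 2.5 rad (unknown, new each time) clockwise from above at 0.1 N m until its seal meets this rim; then it takes 0.5 N m, rising 0.15 per 0.1 rad. Snug is 0.1 to 0.27 rad past the meeting (0.65 to 0.9 N m turning); overtight from 1.0. In a pause the moment may sag to the springy 0.15 per 0.1 rad. Let go, it stays.
- can_foot (a point): Centre of the canister's underside. The canister is loose, about 0.35 to 0.55 kg: a galvanised square body 64 x 64 mm and 62 mm high with a white label on two sides, then a round neck 46 mm across up to the lid. z up, x and y along its sides.
- nest_floor (a point): Centre of the floor of the blue nest's square pocket, 6 mm above the bench; z up, x, y along its sides. The nest is bolted down. Pocket 68 x 68 mm: the canister fits with 2 mm a side in any of its four quarter turns, and can then turn only some 0.06 rad. Wall tops 26 mm above the bench, with sloping lead-ins of some 4 mm; walls 90 x 90 mm outside; base plate 130 x 94 mm (long along x).
- spare_can: a second canister, like the first but with a blue lid already tight; 64 mm square, 102 mm tall; leave alone (origin at the underside)
- big_nut: loose steel hex nut, 46 mm across flats, 37 mm high; leave alone (origin at the underside)
- big_bolt: steel hex bolt standing on its head, 42 mm across, 70 mm tall; leave alone (origin at the underside)
- wrench: steel wrench lying flat; leave alone (origin at the underside, middle)
- washer_box: small cardboard box 100 x 70 x 45 mm; leave alone (origin at the underside)
- coupling: brass hex coupling nut standing up, 36 mm across, 50 mm tall; leave alone (origin at the underside)
- dish: small dark steel dish, 100 mm across, 30 mm high; leave alone (origin at the underside)

How it is judged:
By the outcome, as a careful person would: the job done as asked, in the order asked, and still so for the second after the job is handed in, with the robot touching nothing.
It also fails if it takes over 72 s, if anything falls off the work surface, if the arm or the gripper's body presses on something with over 40 N, if the wrist force passes 120 N, or if a joint passes its speed limit or range.

## Working session

There is one attempt and no reset: what is moved stays moved. The work goes in short steps, Python scripts to look and compute and a tool call to move; the robot and the scene stay as the last step left them, time stands still between calls to the robot, and variables do not carry over. Pictures are saved under pics/ and viewed, at most 10 in all, crops included, and the job is handed in when it is done.

Besides the shell and the picture viewer there is one more tool, called after "Emit:" by a JSON object that holds its "method" and its "body". apply_moves: Moves the arm, as the interface text tells. Its arguments: {"type":"object","properties":{"steps":{"type":"array","items":{"type":"object","properties":{"dp":{"type":"array","items":{"type":"number","minimum":-1,"maximum":1}},"turn":{"type":"number","minimum":-1,"maximum":1},"jaw":{"type":"number"}}}},"force":{"type":"number"}},"required":["steps"]}

```bash
mkdir -p pics; cat > h.py <<'E'
import numpy as np,cv2
from workcell import get_obs,capture,order
def pts(c):
    K=c["K"];z=c["range_z"];v,u=np.mgrid[:400,:640]
    p=np.stack([(u-K[0,2])/K[0,0]*z,-(v-K[1,2])/K[1,1]*z,-z],-1)
    E=c["extrinsics"];return p@E[:3,:3].T+E[:3,3]
E
python3 - <<'E'
from h import *
import pickle
for n in("scene","top"):
    c=capture(n);pickle.dump(c,open(n+".pkl","wb"));cv2.imwrite(f"pics/{n}0.png",c["color"][:,:,::-1]);print(n,c["K"].tolist(),c["extrinsics"].round(3).tolist(),c.keys())
o=get_obs();print(o)
E
```

```text
scene [[454.58530440167965, 0.0, 318.0213508539117], [0.0, 454.58530440167965, 205.5454879614336], [0.0, 0.0, 1.0]] [[0.246, -0.605, 0.757, 1425.443], [0.969, 0.141, -0.202, -248.737], [0.015, 0.783, 0.621, 828.962], [0.0, 0.0, 0.0, 1.0]] dict_keys(['color', 'range_z', 'K', 'extrinsics'])
top [[387.12402197747065, 0.0, 316.0721130787925], [0.0, 387.12402197747065, 195.09284624372538], [0.0, 0.0, 1.0]] [[-0.008, 0.997, -0.077, 436.148], [-1.0, -0.008, 0.0, -0.561], [-0.0, 0.077, 0.997, 1208.867], [0.0, 0.0, 0.0, 1.0]] dict_keys(['color', 'range_z', 'K', 'extrinsics'])
{'time': 0.1, 'joint_pos': array([-6.71917316e+01,  1.76998266e+01,  9.36818912e+01,  2.65036100e-05,
        6.87395755e+01, -3.99440346e+00]), 'dq': array([-0.03002774, -0.14765313, -0.25666572,  0.10345969,  0.09153255,
        0.10390304]), 'joint_torque': array([-9.02280608e-04, -4.16408801e+01, -2.77642411e+01, -1.53926503e-04,
        4.02372738e-03,  5.43220850e-06]), 'tcp_pos': array([ 281.49861002, -557.17292439,  230.16135194]), 'tcp_rot': array([[ 8.92564928e-01,  4.50918148e-01, -8.20241502e-04],
       [ 4.50918870e-01, -8.92562807e-01,  1.95160152e-03],
       [ 1.47895486e-04, -2.11179344e-03, -9.99997759e-01]]), 'contact_force': array([ 0.35842601,  0.05060257, -0.14661381]), 'ft_torque': array([ 0.00230713,  0.03303241, -0.03382411]), 'grip_force': 0.0, 'gripper_width': 0.9994781717950398}
```

View pics/top0.png

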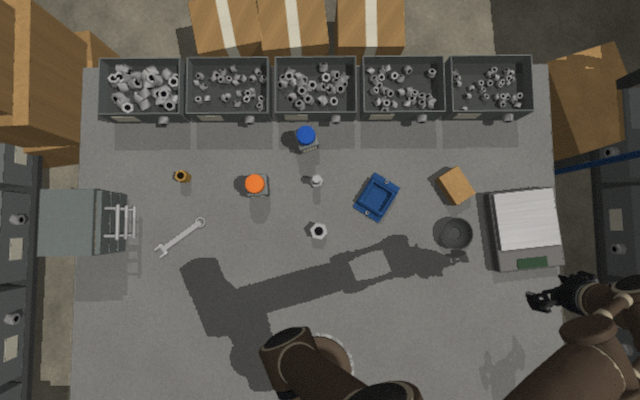

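View pics/scene0.png

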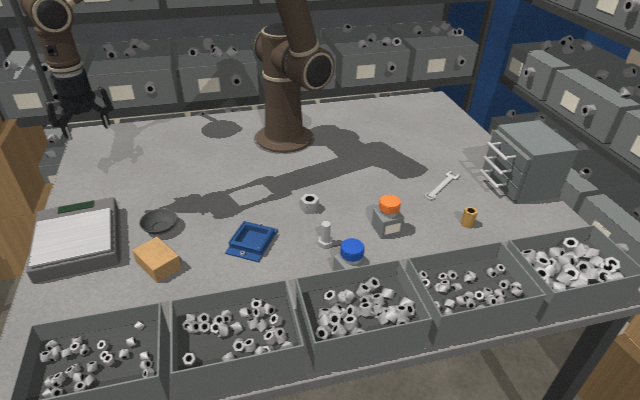

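The top view shows the orange lid at about (256,184) and the blue nest at (377,197), turned. In the scene view the canister is at (390,215) and the nest at (251,240).

```bash
cat > m.py <<'E'
from h import *
import pickle,sys
def rect(P):
    r=cv2.minAreaRect(P[:,:2].astype(np.float32));return np.round(r[0],1),np.round(r[1],1),round(r[2],1)
def run(n,c):
    P=pts(c);hsv=cv2.cvtColor(c["color"],cv2.COLOR_RGB2HSV);H,S,V=cv2.split(hsv);ok=c["range_z"]>0
    m=ok&(H<16)&(S>200)&(V>130)&(P[...,2]>70)&(P[...,2]<320)
    m=m&(P[...,0]>250)
    L=P[m]; print(n,"lid n",m.sum(),"z",np.percentile(L[:,2],[5,50,95]).round(1))
    T=L[L[:,2]>np.percentile(L[:,2],90)-4]; print(" top circ",cv2.minEnclosingCircle(T[:,:2].astype(np.float32)),"mean",T.mean(0).round(1))
    c0=T[:,:2].mean(0);near=ok&(np.hypot(*(P[...,:2]-c0).transpose(2,0,1))<60)
    for a,b in((8,66),(52,66)):
        B=P[near&(P[...,2]>a)&(P[...,2]<b)]
        if len(B)>5:print(" body",a,b,len(B),rect(B))
    b=ok&(H>95)&(H<125)&(S>120)&(P[...,2]<45)&(P[...,0]>350)&(P[...,0]<700)&(P[...,1]<0)&(P[...,1]>-320)
    for lo,hi in((-5,15),(21,32),(-5,32)):
        B=P[b&(P[...,2]>lo)&(P[...,2]<hi)]; print(" nest",lo,hi,len(B),rect(B),B.mean(0).round(1))
if __name__=="__main__":
    for n in("scene","top"): run(n,pickle.load(open(n+".pkl","rb")))
    for n,(x,y,w,h) in {"scene":(340,170,110,90),"top":(220,150,80,70)}.items():
        c=pickle.load(open(n+".pkl","rb"))["color"][y:y+h,x:x+w,::-1]
        cv2.imwrite(f"pics/{n}_can.png",cv2.resize(c,None,fx=6,fy=6,interpolation=2))
E
python3 m.py
python3 - <<'E'
import cv2,numpy as np
a=cv2.imread("pics/scene_can.png");b=cv2.imread("pics/top_can.png")
a=cv2.resize(a,(480,393));b=cv2.resize(b,(320,280));o=np.zeros((393,800,3),np.uint8);o[:,:480]=a;o[:280,480:]=b;cv2.imwrite("pics/can.png",o)
E
```

```text
Traceback (most recent call last):
  File "m.py", line 19, in <module>
    for n in("scene","top"): run(n,pickle.load(open(n+".pkl","rb")))
                             ~~~^^^^^^^^^^^^^^^^^^^^^^^^^^^^^^^^^^^^
  File "m.py", line 9, in run
    L=P[m]; print(n,"lid n",m.sum(),"z",np.percentile(L[:,2],[5,50,95]).round(1))
                                        ~~~~~~~~~~~~~^^^^^^^^^^^^^^^^^^
IndexError: index -1 is out of bounds for axis 0 with size 0
[ WARN:0@0.006] global loadsave.cpp:275 findDecoder imread_('pics/scene_can.png'): can't open/read file: check file path/integrity
[ WARN:0@0.006] global loadsave.cpp:275 findDecoder imread_('pics/top_can.png'): can't open/read file: check file path/integrity
Traceback (most recent call last):
cv2.error: OpenCV(4.12.0) /io/opencv/modules/imgproc/src/resize.cpp:4208: error: (-215:Assertion failed) !ssize.empty() in function 'resize'
```

```bash
python3 - <<'E'
from h import *
import pickle
for n,(u,v) in {"scene":(390,203),"top":(256,184)}.items():
    c=pickle.load(open(n+".pkl","rb"));print(c["color"][v,u],cv2.cvtColor(c["color"],cv2.COLOR_RGB2HSV)[v,u],pts(c)[v,u],c["range_z"][v-2:v+3,u],c["range_z"].dtype)
c=pickle.load(open("top.pkl","rb"));print(pts(c)[300,240],pts(c)[230,230])
E
```

```text
[249 153  82] [ 13 171 249] [570.00266679 174.01177961 100.23986123] [1187.758  1182.1375 1185.8458 1180.4808 1178.3661] float32
[223 123  56] [ 12 191 223] [554.55749877 171.82515937 101.14394284] [1114.7723 1114.4784 1113.5137 1112.6257 1113.0092] float32
[207.6665614  235.52762412  -1.62742402] [422.18442279 267.56617153   1.33674611]
```

```bash
sed -i 's/(S>200)&(V>130)/(S>130)\&(V>110)\&(abs(P[...,1]-172)<60)/' m.py; python3 m.py
python3 - <<'E'
import cv2,numpy as np
a=cv2.imread("pics/scene_can.png");b=cv2.imread("pics/top_can.png")
a=cv2.resize(a,(480,393));b=cv2.resize(b,(320,280));o=np.zeros((393,800,3),np.uint8);o[:,:480]=a;o[:280,480:]=b;cv2.imwrite("pics/can.png",o)
E
```

```text
scene lid n 337 z [ 79.6  99.7 103.2]
 top circ ((561.3698120117188, 178.96444702148438), 27.783100128173828) mean [561.9 178.  101.2]
 body 8 66 625 (array([561.7, 178.4]), array([68.6, 66.1]), 4.6)
 body 52 66 243 (array([561. , 178.8]), array([66.8, 65.4]), 4.4)
 nest -5 15 762 (array([ 527.3, -187.5]), array([ 92.9, 129.5]), 56.4) [ 536.8 -193.7    5.9]
 nest 21 32 330 (array([ 525.7, -186.8]), array([91.6, 91.8]), 56.8) [ 528.8 -187.7   23.5]
 nest -5 32 1243 (array([ 527.3, -187.5]), array([ 92.9, 129.5]), 56.4) [ 533.5 -191.5   12.1]
top lid n 284 z [ 97.5 102.1 105.8]
 top circ ((556.041259765625, 176.74417114257812), 26.289419174194336) mean [555.8 176.3 103.1]
 body 8 66 219 (array([555.3, 176. ]), array([65. , 63.6]), 5.6)
 body 52 66 161 (array([555.7, 176.2]), array([64. , 63.6]), 5.9)
 nest -5 15 774 (array([ 520.5, -186.9]), array([ 91.4, 127.5]), 56.8) [ 518.9 -186.5    6.1]
 nest 21 32 348 (array([ 521. , -187.6]), array([88.7, 92.7]), 57.3) [ 521.9 -185.1   24.8]
 nest -5 32 1168 (array([ 520.5, -186.9]), array([ 91.4, 127.5]), 56.8) [ 520.1 -186.6   12.2]
```

View pics/can.png

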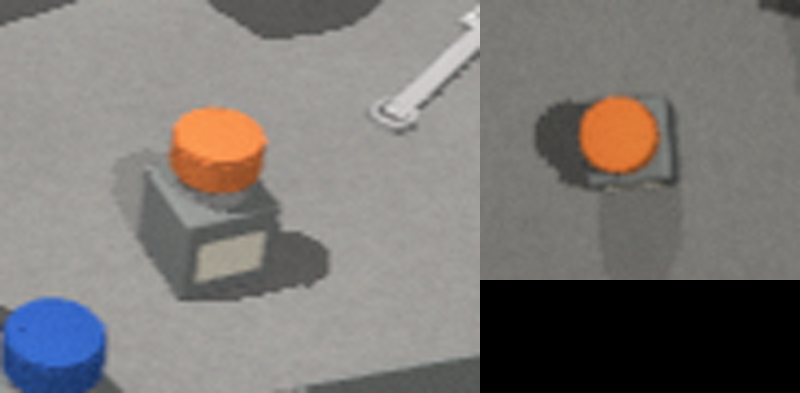

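```bash
cat >> h.py <<'E'
def plan(x,y,z,yaw):
    o=get_obs();R=o["tcp_rot"];d=R.T@(np.array([x,y,z])-o["tcp_pos"])/500
    cy=np.degrees(np.arctan2(R[1,0],R[0,0]));t=(cy-yaw+180)%360-180
    print("dp",d.round(4),"turn",round(t/180,4),"| tcp",o["tcp_pos"].round(1),"yaw",cy.round(2),"q6",o["joint_pos"][5].round(1),"F",o["contact_force"].round(1),"M",o["ft_torque"].round(3),"t",round(o["time"],2),"w",round(o["gripper_width"]*85.4,1),"grip",o["grip_force"])
E
python3 -c "
from h import *
plan(558.5,177.5,190,148);plan(480,-40,200,90)"
```

```text
dp [ 1.157  -1.0615  0.0827] turn -0.6733 | tcp [ 281.5 -557.2  230.2] yaw 26.8 q6 -4.0 F [ 0.4  0.1 -0.1] M [ 0.002  0.033 -0.034] t 0.1 w 85.4 grip 0.0
dp [ 0.8207 -0.7441  0.062 ] turn -0.3511 | tcp [ 281.5 -557.2  230.2] yaw 26.8 q6 -4.0 F [ 0.4  0.1 -0.1] M [ 0.002  0.033 -0.034] t 0.1 w 85.4 grip 0.0
```

Emit:
{"method": "apply_moves", "body": {"steps": [{"dp": [0.82,-0.744,0.062],"turn": -0.351,"jaw": 85},{"dp": [0.82,-0.744,0.062],"turn": -0.351,"jaw": 85},{"dp": [0.82,-0.744,0.062],"turn": -0.351,"jaw": 85},{"dp": [0.82,-0.744,0.062],"turn": -0.351,"jaw": 85},{"dp": [0.82,-0.744,0.062],"turn": -0.351,"jaw": 85},{"dp": [0.82,-0.744,0.062],"turn": -0.351,"jaw": 85},{"dp": [0.82,-0.744,0.062],"turn": -0.351,"jaw": 85},{"dp": [0.82,-0.744,0.062],"turn": -0.351,"jaw": 85},{"dp": [0.82,-0.744,0.062],"turn": -0.351,"jaw": 85},{"dp": [0.82,-0.744,0.062],"turn": -0.351,"jaw": 85}]}}

```text
time: 1.1
tcp_pos: [460.6, -89.7, 203.1]
tcp_rot: [[0.0, 1.0, 0.0], [1.0, -0.0, -0.0], [-0.0, 0.0, -1.0]]
contact_force: [1.0, -0.1, 0.2]
gripper_width: 0.995
grip_force: 0.0
```

```bash
python3 -c "
from h import *
plan(558.5,177.5,190,148)"
```

```text
dp [0.5346 0.1955 0.0261] turn -0.3224 | tcp [460.6 -89.7 203.1] yaw 89.97 q6 -16.3 F [ 1.  -0.1  0.2] M [-0.055 -0.056  0.024] t 1.1 w 85.0 grip 0.0
```

Emit:
{"method": "apply_moves", "body": {"steps": [{"dp": [0.535,0.196,0.026],"turn": -0.322,"jaw": 85},{"dp": [0.535,0.196,0.026],"turn": -0.322,"jaw": 85},{"dp": [0.535,0.196,0.026],"turn": -0.322,"jaw": 85},{"dp": [0.535,0.196,0.026],"turn": -0.322,"jaw": 85},{"dp": [0.535,0.196,0.026],"turn": -0.322,"jaw": 85},{"dp": [0.535,0.196,0.026],"turn": -0.322,"jaw": 85},{"dp": [0.535,0.196,0.026],"turn": -0.322,"jaw": 85},{"dp": [0.535,0.196,0.026],"turn": -0.322,"jaw": 85},{"dp": [0.535,0.196,0.026],"turn": -0.322,"jaw": 85},{"dp": [0.535,0.196,0.026],"turn": -0.322,"jaw": 85}]}}

```text
time: 2.1
tcp_pos: [558.2, 174.9, 190.1]
tcp_rot: [[-0.846, 0.533, -0.001], [0.533, 0.846, -0.0], [0.0, -0.001, -1.0]]
contact_force: [0.5, -0.2, -0.0]
gripper_width: 0.996
grip_force: 0.0
```

```bash
python3 -c "
from h import *
plan(558.5,177.5,72,148)
c=capture('scene');cv2.imwrite('pics/s1.png',cv2.resize(c['color'][60:280,260:540,::-1],None,fx=2.8,fy=2.7))"
```

```text
dp [0.0022 0.0048 0.2362] turn -0.0012 | tcp [558.2 174.9 190.1] yaw 147.79 q6 -44.7 F [ 0.5 -0.2 -0. ] M [-0.037  0.004  0.04 ] t 2.1 w 85.0 grip 0.0
```

View pics/s1.png

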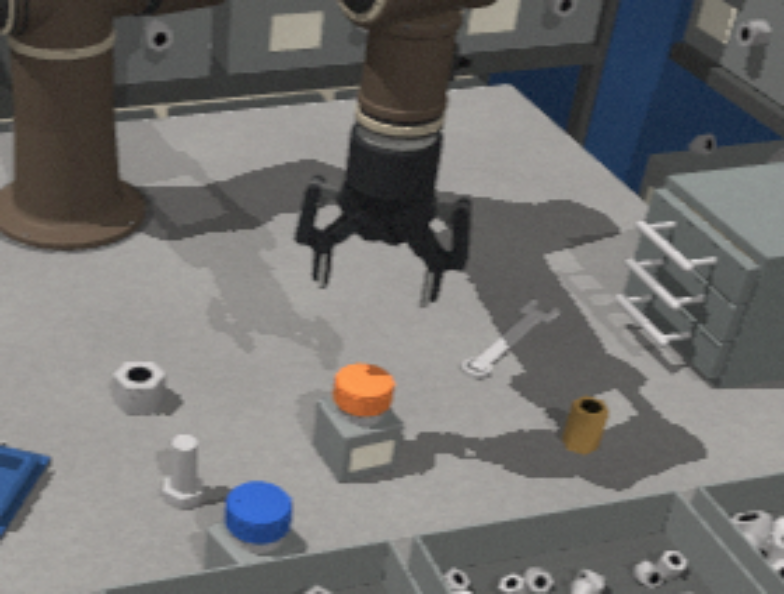

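The gripper, turned to 148°, hovers over the orange lid at (363,390) with nothing in the way. I'll centre the lid first with a light squeeze at 90° to the final grasp.

Emit:
{"method": "apply_moves", "body": {"steps": [{"dp": [0.002,0.005,0],"turn": 0.5,"jaw": 85},{"dp": [0.002,0.005,0],"turn": 0.5,"jaw": 85},{"dp": [0.002,0.005,0],"turn": 0.5,"jaw": 85},{"dp": [0.002,0.005,0],"turn": 0.5,"jaw": 85},{"dp": [0.002,0.005,0.02],"turn": 0.5,"jaw": 85},{"dp": [0.002,0.005,0.05],"turn": 0.5,"jaw": 85},{"dp": [0.002,0.005,0.08],"turn": 0.5,"jaw": 85},{"dp": [0.002,0.005,0.1],"turn": 0.5,"jaw": 85},{"dp": [0.002,0.005,0.15],"turn": 0.5,"jaw": 85},{"dp": [0.002,0.005,0.15],"turn": 0.5,"jaw": 85}]}}

```text
time: 3.15
tcp_pos: [556.3, 176.7, 112.1]
tcp_rot: [[0.477, 0.879, -0.006], [0.879, -0.477, -0.002], [-0.004, -0.005, -1.0]]
contact_force: [-0.5, -0.6, -1.4]
gripper_width: 0.998
grip_force: 0.0
```

```bash
python3 -c "
from h import *
plan(558.5,177.5,74,58)
"
```

```text
dp [0.0038 0.0036 0.0761] turn 0.0194 | tcp [556.3 176.7 112.1] yaw 61.5 q6 41.9 F [-0.5 -0.6 -1.4] M [-0.013  0.043  0.002] t 3.15 w 85.2 grip 0.0
```

Emit:
{"method": "apply_moves", "body": {"force": 20, "steps": [{"dp": [0,0,0.04],"jaw": 85},{"dp": [0,0,0.08],"jaw": 85},{"dp": [0,0,0.08],"jaw": 70},{"dp": [0,0,0.08],"jaw": 60},{"dp": [0,0,0.08],"jaw": 50},{"dp": [0,0,0.08],"jaw": 50},{"dp": [0,0,0.08],"jaw": 50},{"dp": [0,0,0.08],"jaw": 50}]}}

```text
validation failed for argument at $.st...
```

```bash
python3 -c "
from h import *
plan(558.5,177.5,74,148)
"
```

```text
dp [0.0038 0.0036 0.0761] turn -0.4806 | tcp [556.3 176.7 112.1] yaw 61.5 q6 41.9 F [-0.5 -0.6 -1.4] M [-0.013  0.043  0.002] t 3.15 w 85.2 grip 0.0
```

Turn seems to be required in every row, so I'll include it.

Emit:
{"method": "apply_moves", "body": {"force": 20, "steps": [{"dp": [0,0,0.04],"turn": 0,"jaw": 85},{"dp": [0,0,0.08],"turn": 0,"jaw": 85},{"dp": [0,0,0.08],"turn": 0,"jaw": 70},{"dp": [0,0,0.08],"turn": 0,"jaw": 60},{"dp": [0,0,0.08],"turn": 0,"jaw": 50},{"dp": [0,0,0.08],"turn": 0,"jaw": 50},{"dp": [0,0,0.08],"turn": 0,"jaw": 50},{"dp": [0,0,0.08],"turn": 0,"jaw": 50}]}}

```text
time: 3.95
tcp_pos: [559.1, 178.5, 76.2]
tcp_rot: [[0.47, 0.883, -0.0], [0.883, -0.47, 0.0], [0.0, -0.0, -1.0]]
contact_force: [-4.0, -0.0, 4.1]
gripper_width: 0.627
grip_force: 23.0
```

```bash
python3 -c "
from h import *
plan(558.5,177.5,74,148)
"
```

```text
dp [-0.0024 -0.      0.0045] turn -0.4779 | tcp [559.1 178.5  76.2] yaw 61.99 q6 41.5 F [-4.  -0.   4.1] M [ 0.066  0.575 -0.106] t 3.95 w 53.5 grip 22.954147160053253
```

Emit:
{"method": "apply_moves", "body": {"steps": [{"dp": [0,0,0],"turn": 0,"jaw": 85},{"dp": [0,0,0],"turn": 0,"jaw": 85},{"dp": [0,0,0],"turn": 0,"jaw": 85},{"dp": [0,0,0],"turn": 0,"jaw": 85},{"dp": [0,0,0],"turn": -0.02,"jaw": 85},{"dp": [0,0,0],"turn": -0.04,"jaw": 85},{"dp": [0,0,0],"turn": -0.08,"jaw": 85}]}}

```text
time: 4.65
tcp_pos: [559.3, 178.3, 75.2]
tcp_rot: [[0.231, 0.973, 0.0], [0.973, -0.231, -0.0], [0.0, 0.0, -1.0]]
contact_force: [0.3, 0.4, 0.6]
gripper_width: 0.996
grip_force: 0.0
```

Emit:
{"method": "apply_moves", "body": {"steps": [{"dp": [0,0,0.006],"turn": -0.398,"jaw": 85},{"dp": [0,0,0.006],"turn": -0.398,"jaw": 85},{"dp": [0,0,0.006],"turn": -0.398,"jaw": 85},{"dp": [0,0,0.006],"turn": -0.398,"jaw": 85},{"dp": [0,0,0.006],"turn": -0.398,"jaw": 85},{"dp": [0,0,0.006],"turn": -0.398,"jaw": 85},{"dp": [0,0,0.006],"turn": -0.398,"jaw": 85},{"dp": [0,0,0.006],"turn": -0.398,"jaw": 85},{"dp": [0,0,0.006],"turn": -0.398,"jaw": 85},{"dp": [0,0,0.006],"turn": -0.398,"jaw": 85}]}}

```text
time: 5.65
tcp_pos: [559.3, 178.4, 72.2]
tcp_rot: [[-0.848, 0.529, 0.0], [0.529, 0.848, -0.0], [-0.0, 0.0, -1.0]]
contact_force: [0.2, -0.8, 0.2]
gripper_width: 0.996
grip_force: 0.0
```

Emit:
{"method": "apply_moves", "body": {"force": 20, "steps": [{"dp": [0,0,0],"turn": 0,"jaw": 70},{"dp": [0,0,0],"turn": 0,"jaw": 60},{"dp": [0,0,0],"turn": 0,"jaw": 50},{"dp": [0,0,0],"turn": 0,"jaw": 50},{"dp": [0,0,0],"turn": 0,"jaw": 50},{"dp": [0,0,0],"turn": 0,"jaw": 50}]}}

```text
time: 6.25
tcp_pos: [559.0, 178.2, 72.5]
tcp_rot: [[-0.848, 0.529, -0.0], [0.529, 0.848, -0.0], [0.0, -0.0, -1.0]]
contact_force: [0.0, -1.2, 2.7]
gripper_width: 0.624
grip_force: 22.0
```

Emit:
{"method": "apply_moves", "body": {"force": 90, "steps": [{"dp": [0,0,0],"turn": 0,"jaw": 45},{"dp": [0,0,0],"turn": 0,"jaw": 45},{"dp": [0,0,0],"turn": 0,"jaw": 45}]}}

```text
time: 6.55
tcp_pos: [559.0, 178.2, 72.9]
tcp_rot: [[-0.848, 0.529, -0.0], [0.529, 0.848, -0.0], [0.0, -0.0, -1.0]]
contact_force: [-1.9, -1.8, 5.6]
gripper_width: 0.607
grip_force: 93.4
```

```bash
python3 -c "
from h import *
plan(558.5,177.5,170,148)
import m
m.run('top',capture('top'));m.run('scene',capture('scene'))
"
```

```text
dp [ 0.0002 -0.0018 -0.1943] turn 0.0002 | tcp [559.  178.2  72.9] yaw 148.04 q6 -44.6 F [-1.9 -1.8  5.6] M [-0.337  0.346 -0.081] t 6.55 w 51.8 grip 93.42646479606628
top lid n 1 z [101.7 101.7 101.7]
 top circ ((565.9103393554688, 151.646728515625), 9.999999747378752e-05) mean [565.9 151.6 101.7]
 body 8 66 72 (array([547.8, 160.3]), array([40.2, 79.3]), 51.8)
 body 52 66 51 (array([547.8, 160.4]), array([40.2, 79.2]), 51.8)
 nest -5 15 774 (array([ 521.1, -187. ]), array([ 91.4, 128.6]), 57.0) [ 519.3 -186.7    6. ]
 nest 21 32 348 (array([ 521.1, -187.6]), array([88.7, 92.3]), 57.2) [ 521.7 -185.9   24.9]
 nest -5 32 1172 (array([ 521.1, -187. ]), array([ 91.4, 128.6]), 57.0) [ 520.2 -186.7   12.2]
scene lid n 326 z [ 79.7  99.4 103.2]
 top circ ((562.5740356445312, 178.72674560546875), 28.29140853881836) mean [561.7 176.8 101.4]
 body 8 66 626 (array([563.1, 179.1]), array([65.8, 67.9]), 3.5)
 body 52 66 239 (array([561.5, 177.5]), array([64.1, 66.5]), 8.4)
 nest -5 15 762 (array([ 525.9, -187.5]), array([ 93.4, 129. ]), 55.8) [ 536.8 -193.2    5.9]
 nest 21 32 327 (array([ 525.7, -187.5]), array([92.2, 91.5]), 57.4) [ 529.4 -188.    23.4]
 nest -5 32 1244 (array([ 526. , -187.7]), array([ 93.9, 128.6]), 56.4) [ 533.4 -191.5   12.1]
```

Emit:
{"method": "apply_moves", "body": {"steps": [{"dp": [0,0,-0.03],"turn": 0,"jaw": 45},{"dp": [0,0,-0.08],"turn": 0,"jaw": 45},{"dp": [0,0,-0.15],"turn": 0,"jaw": 45},{"dp": [0,0,-0.2],"turn": 0,"jaw": 45},{"dp": [0,0,-0.2],"turn": 0,"jaw": 45}]}}

```text
time: 7.15
tcp_pos: [562.3, 179.5, 176.7]
tcp_rot: [[-0.848, 0.529, 0.009], [0.529, 0.848, 0.003], [-0.006, 0.007, -1.0]]
contact_force: [0.9, -0.4, -3.3]
gripper_width: 0.608
grip_force: 95.6
```

```bash
python3 -c "
from h import *
plan(524,-186.8,165,109.7)
c=capture('scene');cv2.imwrite('pics/s2.png',cv2.resize(c['color'][60:280,260:540,::-1],None,fx=2.8,fy=2.7))"
```

```text
dp [-0.3225 -0.6623  0.0207] turn 0.213 | tcp [562.3 179.5 176.7] yaw 148.04 q6 -44.6 F [ 0.9 -0.4 -3.3] M [-0.12  -0.057  0.105] t 7.15 w 51.9 grip 95.61382055282593
```

View pics/s2.png

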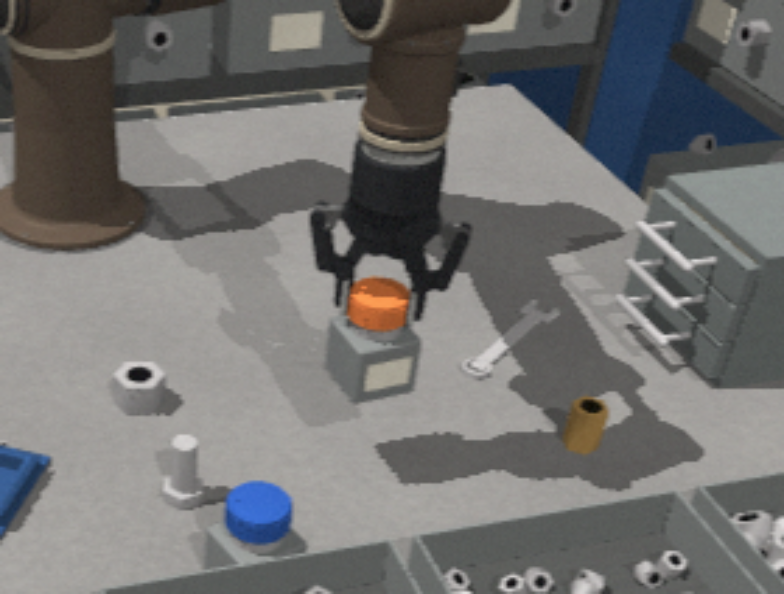

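The canister is held upright by its lid, clear of the bench at (375,350).

Emit:
{"method": "apply_moves", "body": {"steps": [{"dp": [-0.03,-0.06,0],"turn": 0.02,"jaw": 45},{"dp": [-0.08,-0.16,0],"turn": 0.06,"jaw": 45},{"dp": [-0.12,-0.25,0],"turn": 0.1,"jaw": 45},{"dp": [-0.16,-0.33,0],"turn": 0.13,"jaw": 45},{"dp": [-0.2,-0.41,0],"turn": 0.16,"jaw": 45},{"dp": [-0.24,-0.49,0.01],"turn": 0.19,"jaw": 45},{"dp": [-0.28,-0.57,0.02],"turn": 0.213,"jaw": 45},{"dp": [-0.31,-0.63,0.021],"turn": 0.213,"jaw": 45},{"dp": [-0.322,-0.662,0.021],"turn": 0.213,"jaw": 45},{"dp": [-0.322,-0.662,0.021],"turn": 0.213,"jaw": 45}]}}

```text
time: 8.2
tcp_pos: [518.1, -189.4, 158.9]
tcp_rot: [[-0.334, 0.943, -0.005], [0.943, 0.334, 0.001], [0.003, -0.004, -1.0]]
contact_force: [-0.2, 0.5, -4.7]
gripper_width: 0.606
grip_force: 95.8
```

Emit:
{"method": "apply_moves", "body": {"steps": [{"dp": [0,0,0],"turn": 0,"jaw": 45},{"dp": [0,0,0],"turn": 0,"jaw": 45},{"dp": [0,0,0],"turn": 0,"jaw": 45}]}}

```text
time: 8.5
tcp_pos: [520.2, -186.3, 161.1]
tcp_rot: [[-0.338, 0.941, -0.001], [0.941, 0.338, 0.001], [0.001, -0.001, -1.0]]
contact_force: [-0.2, -0.3, -5.6]
gripper_width: 0.61
grip_force: 95.8
```

```bash
cat > n.py <<'E'
from h import *
from m import rect
plan(524,-186.8,120,109.7)
for n in("scene","top"):
    c=capture(n);P=pts(c);o=get_obs();z0=o["tcp_pos"][2]-72.9
    k=c["range_z"]>0;d=np.hypot(P[...,0]-524,P[...,1]+187);z=P[...,2]-z0
    for a,b in((3,60),(45,66)):
        B=P[k&(d<60)&(z>a)&(z<b)&(P[...,2]>30)]
        if len(B)>10:print(n,"body",a,b,len(B),rect(B))
    if n=="scene":cv2.imwrite("pics/s%d.png"%int(o["time"]*100),cv2.resize(c["color"][90:280,150:390,::-1],None,fx=3,fy=3))
E
python3 n.py;ls pics
```

```text
dp [-0.0035  0.007   0.0821] turn 0.0005 | tcp [ 520.2 -186.3  161.1] yaw 109.78 q6 -44.0 F [-0.2 -0.3 -5.6] M [ 0.016  0.01  -0.054] t 8.5 w 52.1 grip 95.7596504688263
scene body 3 60 687 (array([ 523.7, -185.5]), array([65.5, 66.7]), 58.2)
scene body 45 66 357 (array([ 523.8, -185.7]), array([65.5, 65.3]), 58.4)
top body 3 60 89 (array([ 510.1, -167.1]), array([83.6, 43.8]), 19.4)
top body 45 66 105 (array([ 510.8, -166.9]), array([82.2, 43.8]), 19.4)
can.png
s1.png
s2.png
s855.png
scene0.png
scene_can.png
top0.png
top_can.png
```

```bash
python3 -c "
from h import *
plan(523.5,-187.2,110,109.0)"
```

```text
dp [-0.003   0.0051  0.1033] turn 0.0044 | tcp [ 520.6 -186.7  161.6] yaw 109.78 q6 -44.0 F [-0.2 -0.4 -5.2] M [ 0.046 -0.032 -0.03 ] t 8.6 w 51.7 grip 95.75944304466248
```

View pics/s855.png

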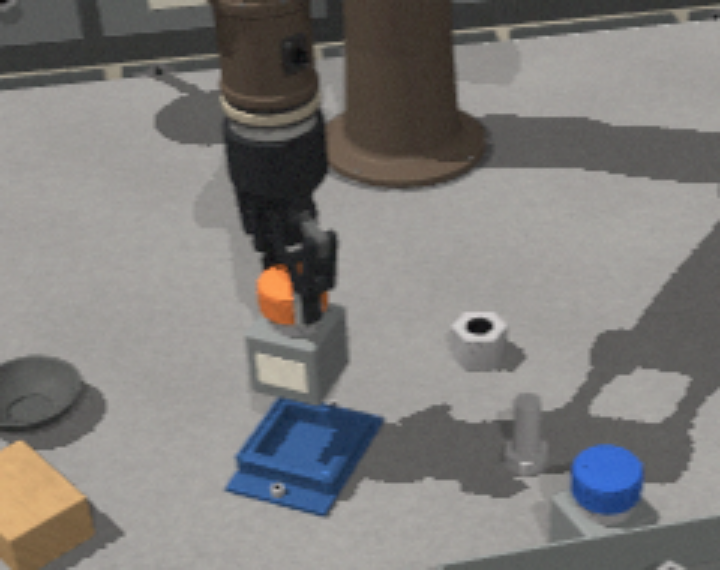

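The canister hangs over the nest at about (300,350), squared to it. I'll go down to about 11 mm above the walls and check.

Emit:
{"method": "apply_moves", "body": {"steps": [{"dp": [-0.003,0.005,0.02],"turn": 0.0044,"jaw": 45},{"dp": [-0.003,0.005,0.05],"turn": 0.0044,"jaw": 45},{"dp": [-0.003,0.005,0.08],"turn": 0.0044,"jaw": 45},{"dp": [-0.003,0.005,0.103],"turn": 0.0044,"jaw": 45},{"dp": [-0.003,0.005,0.103],"turn": 0.0044,"jaw": 45},{"dp": [-0.003,0.005,0.103],"turn": 0.0044,"jaw": 45},{"dp": [-0.003,0.005,0.103],"turn": 0.0044,"jaw": 45}]}}

```text
time: 9.3
tcp_pos: [523.9, -188.6, 110.8]
tcp_rot: [[-0.324, 0.946, 0.001], [0.946, 0.324, -0.001], [-0.001, 0.001, -1.0]]
contact_force: [0.3, 0.4, -4.9]
gripper_width: 0.608
grip_force: 95.7
```

```bash
python3 n.py; python3 -c "
from h import *
plan(523.5,-187.2,79,109.0)"
```

```text
dp [ 0.0033  0.0013 -0.0185] turn -0.0044 | tcp [ 523.9 -188.6  110.8] yaw 108.9 q6 -43.2 F [ 0.3  0.4 -4.9] M [-0.001  0.016 -0.001] t 9.3 w 51.9 grip 95.71928858757019
scene body 3 60 636 (array([ 528.4, -187.6]), array([64.3, 67.4]), 55.4)
scene body 45 66 330 (array([ 528.4, -187.2]), array([63.5, 65.5]), 55.9)
top body 3 60 68 (array([ 514.4, -167.9]), array([82.9, 40.9]), 15.5)
top body 45 66 89 (array([ 511.2, -169.3]), array([79.1, 39.6]), 20.5)
dp [ 0.0032 -0.0003  0.0644] turn -0.0006 | tcp [ 524.1 -188.6  111.2] yaw 108.9 q6 -43.2 F [ 0.4  0.8 -4.5] M [ 0.024 -0.021  0.006] t 9.4 w 51.9 grip 95.71951746940613
```

Emit:
{"method": "apply_moves", "body": {"steps": [{"dp": [0.002,-0.002,0.01],"turn": 0,"jaw": 45},{"dp": [0.002,-0.002,0.018],"turn": 0,"jaw": 45},{"dp": [0.002,-0.002,0.024],"turn": 0,"jaw": 45},{"dp": [0.002,-0.002,0.03],"turn": 0,"jaw": 45},{"dp": [0.002,-0.002,0.034],"turn": 0,"jaw": 45},{"dp": [0.002,-0.002,0.034],"turn": 0,"jaw": 45}]}}

```text
time: 10.0
tcp_pos: [521.8, -187.5, 92.8]
tcp_rot: [[-0.324, 0.946, -0.001], [0.946, 0.324, 0.0], [0.001, -0.001, -1.0]]
contact_force: [0.7, 0.4, -5.5]
gripper_width: 0.605
grip_force: 95.7
```

```bash
python3 -c "
from h import *
plan(523.5,-187.2,79,109.0)"
```

```text
dp [-0.0006  0.0035  0.0277] turn -0.0005 | tcp [ 521.8 -187.5   92.8] yaw 108.9 q6 -43.2 F [ 0.7  0.4 -5.5] M [0.008 0.043 0.008] t 10.0 w 51.7 grip 95.71613073348999
```

Emit:
{"method": "apply_moves", "body": {"steps": [{"dp": [0,0.0015,0.006],"turn": 0,"jaw": 45},{"dp": [0,0.0015,0.012],"turn": 0,"jaw": 45},{"dp": [0,0.0015,0.018],"turn": 0,"jaw": 45},{"dp": [0,0.0015,0.022],"turn": 0,"jaw": 45},{"dp": [0,0.0015,0.024],"turn": 0,"jaw": 45},{"dp": [0,0.0015,0.024],"turn": 0,"jaw": 45}]}}

```text
time: 10.6
tcp_pos: [522.6, -187.3, 81.1]
tcp_rot: [[-0.324, 0.946, -0.0], [0.946, 0.324, 0.0], [0.0, -0.0, -1.0]]
contact_force: [0.0, 0.5, -4.1]
gripper_width: 0.605
grip_force: 95.7
```

```bash
python3 -c "
from h import *
plan(523.5,-187.2,79,109.0)"
```

```text
dp [-0.0004  0.0018  0.0041] turn -0.0005 | tcp [ 522.6 -187.3   81.1] yaw 108.91 q6 -43.1 F [ 0.   0.5 -4.1] M [-0.063 -0.008  0.021] t 10.6 w 51.6 grip 95.71776866912842
```

Emit:
{"method": "apply_moves", "body": {"steps": [{"dp": [0,0,0.002],"turn": 0,"jaw": 45},{"dp": [0,0,0.004],"turn": 0,"jaw": 45},{"dp": [0,0,0.006],"turn": 0,"jaw": 45},{"dp": [0,0,0.006],"turn": 0,"jaw": 45},{"dp": [0,0,0.006],"turn": 0,"jaw": 45}]}}

```text
time: 11.1
tcp_pos: [523.0, -187.5, 78.9]
tcp_rot: [[-0.324, 0.946, 0.0], [0.946, 0.324, -0.0], [-0.0, 0.0, -1.0]]
contact_force: [-2.3, 0.2, 1.5]
gripper_width: 0.612
grip_force: 96.0
```

```bash
python3 -c "
from h import *
plan(523.5,-187.2,79,109.0)"
```

```text
dp [ 0.0002  0.0012 -0.0001] turn -0.0005 | tcp [ 523.  -187.5   78.9] yaw 108.91 q6 -43.1 F [-2.3  0.2  1.5] M [ 0.186  0.307 -0.026] t 11.1 w 52.2 grip 95.9669816493988
```

The canister is home (TCP z 78.9, weight taken by the nest). Now the lid.

Emit:
{"method": "apply_moves", "body": {"steps": [{"dp": [0,0,0],"turn": 0.03,"jaw": 45},{"dp": [0,0,0],"turn": 0.06,"jaw": 45},{"dp": [0,0,0],"turn": 0.09,"jaw": 45},{"dp": [0,0,0],"turn": 0.12,"jaw": 45},{"dp": [0,0,0],"turn": 0.14,"jaw": 45},{"dp": [0,0,0],"turn": 0.155,"jaw": 45},{"dp": [0,0,0],"turn": 0.167,"jaw": 45}]}}

```text
time: 11.8
tcp_pos: [522.4, -187.5, 78.9]
tcp_rot: [[0.194, 0.981, -0.001], [0.981, -0.194, -0.0], [-0.0, -0.001, -1.0]]
contact_force: [-3.2, 1.3, 1.7]
gripper_width: 0.606
grip_force: 96.1
```

```bash
python3 -c "
from h import *
plan(523,-187.5,79,80)"
```

```text
dp [ 0.0003  0.0011 -0.0002] turn -0.0067 | tcp [ 522.4 -187.5   78.9] yaw 78.79 q6 -13.0 F [-3.2  1.3  1.7] M [0.088 0.446 0.054] t 11.8 w 51.7 grip 96.10397815704346
```

Emit:
{"method": "apply_moves", "body": {"steps": [{"dp": [0,0,0],"turn": 0.028,"jaw": 45},{"dp": [0,0,0],"turn": 0.056,"jaw": 45}]}}

```text
time: 12.0
tcp_pos: [522.3, -187.5, 78.9]
tcp_rot: [[0.365, 0.931, -0.001], [0.931, -0.365, -0.0], [-0.001, -0.001, -1.0]]
contact_force: [-3.5, 0.1, 3.2]
gripper_width: 0.611
grip_force: 96.3
```

```bash
python3 -c "
from h import *
plan(523,-187.5,79,80)"
```

```text
dp [ 0.0005  0.0014 -0.0002] turn -0.0633 | tcp [ 522.3 -187.5   78.9] yaw 68.61 q6 -2.8 F [-3.5  0.1  3.2] M [0.139 0.574 0.113] t 12.0 w 52.2 grip 96.27890110015869
```

Emit:
{"method": "apply_moves", "body": {"steps": [{"dp": [0,0,0],"turn": 0.028,"jaw": 45},{"dp": [0,0,0],"turn": 0.056,"jaw": 45}]}}

```text
time: 12.2
tcp_pos: [522.1, -187.4, 78.9]
tcp_rot: [[0.522, 0.853, -0.002], [0.853, -0.522, 0.0], [-0.001, -0.001, -1.0]]
contact_force: [-4.2, 0.7, 3.1]
gripper_width: 0.606
grip_force: 96.4
```

```bash
python3 -c "
from h import *
plan(523,-187.5,79,80)"
```

```text
dp [ 0.0008  0.0016 -0.0002] turn -0.1193 | tcp [ 522.1 -187.4   78.9] yaw 58.53 q6 7.3 F [-4.2  0.7  3.1] M [0.077 0.655 0.144] t 12.2 w 51.8 grip 96.40027284622192
```

Emit:
{"method": "apply_moves", "body": {"steps": [{"dp": [0,0,0],"turn": 0.028,"jaw": 45},{"dp": [0,0,0],"turn": 0.056,"jaw": 45}]}}

```text
time: 12.4
tcp_pos: [522.0, -187.3, 78.9]
tcp_rot: [[0.663, 0.748, -0.002], [0.748, -0.663, 0.0], [-0.001, -0.002, -1.0]]
contact_force: [-4.4, 1.0, 3.9]
gripper_width: 0.608
grip_force: 96.5
```

```bash
python3 -c "
from h import *
plan(523,-187.5,79,80)"
```

```text
dp [ 0.001   0.0018 -0.0002] turn -0.1753 | tcp [ 522.  -187.3   78.9] yaw 48.44 q6 17.4 F [-4.4  1.   3.9] M [0.174 0.684 0.123] t 12.4 w 51.9 grip 96.4842438697815
```

Emit:
{"method": "apply_moves", "body": {"steps": [{"dp": [0,0,0],"turn": 0.028,"jaw": 45},{"dp": [0,0,0],"turn": 0.056,"jaw": 45}]}}

```text
time: 12.6
tcp_pos: [521.9, -187.2, 78.9]
tcp_rot: [[0.784, 0.621, -0.002], [0.621, -0.784, 0.001], [-0.002, -0.002, -1.0]]
contact_force: [-4.8, 0.8, 2.6]
gripper_width: 0.607
grip_force: 96.5
```

```bash
python3 -c "
from h import *
plan(523,-187.5,79,80)"
```

```text
dp [ 0.0013  0.0019 -0.0001] turn -0.2313 | tcp [ 521.9 -187.2   78.9] yaw 38.36 q6 27.4 F [-4.8  0.8  2.6] M [0.186 0.724 0.121] t 12.6 w 51.8 grip 96.54836297035217
```

Emit:
{"method": "apply_moves", "body": {"steps": [{"dp": [0,0,0],"turn": 0.028,"jaw": 45},{"dp": [0,0,0],"turn": 0.056,"jaw": 45}]}}

```text
time: 12.8
tcp_pos: [521.8, -187.0, 79.0]
tcp_rot: [[0.881, 0.474, -0.002], [0.474, -0.881, 0.001], [-0.002, -0.002, -1.0]]
contact_force: [-3.8, 1.4, 4.3]
gripper_width: 0.607
grip_force: 96.6
```

```bash
python3 -c "
from h import *
plan(523,-187.5,79,80)"
```

```text
dp [ 0.0017  0.002  -0.0001] turn -0.2873 | tcp [ 521.8 -187.    79. ] yaw 28.28 q6 37.5 F [-3.8  1.4  4.3] M [0.321 0.71  0.11 ] t 12.8 w 51.8 grip 96.6002905368805
```

Emit:
{"method": "apply_moves", "body": {"steps": [{"dp": [0,0,0],"turn": 0.028,"jaw": 45},{"dp": [0,0,0],"turn": 0.056,"jaw": 45}]}}

```text
time: 13.0
tcp_pos: [521.8, -186.9, 79.0]
tcp_rot: [[0.95, 0.312, -0.003], [0.312, -0.95, 0.001], [-0.002, -0.002, -1.0]]
contact_force: [-4.5, 1.9, 4.8]
gripper_width: 0.605
grip_force: 96.6
```

```bash
python3 -c "
from h import *
plan(523,-187.5,79,80)"
```

```text
dp [ 0.0019  0.0019 -0.    ] turn -0.3434 | tcp [ 521.8 -186.9   79. ] yaw 18.19 q6 47.6 F [-4.5  1.9  4.8] M [0.373 0.775 0.126] t 13.0 w 51.7 grip 96.64246201515198
```

Emit:
{"method": "apply_moves", "body": {"steps": [{"dp": [0,0,0],"turn": 0.028,"jaw": 45},{"dp": [0,0,0],"turn": 0.056,"jaw": 45}]}}

```text
time: 13.2
tcp_pos: [521.8, -186.7, 79.0]
tcp_rot: [[0.99, 0.141, -0.003], [0.141, -0.99, 0.001], [-0.002, -0.002, -1.0]]
contact_force: [-4.3, 3.1, 4.4]
gripper_width: 0.606
grip_force: 96.7
```

```bash
python3 -c "
from h import *
plan(523,-187.5,79,80)"
```

```text
dp [0.0022 0.0019 0.    ] turn -0.3994 | tcp [ 521.8 -186.7   79. ] yaw 8.11 q6 57.7 F [-4.3  3.1  4.4] M [0.416 0.719 0.094] t 13.2 w 51.7 grip 96.67558550834656
```

Emit:
{"method": "apply_moves", "body": {"steps": [{"dp": [0,0,0],"turn": 0.028,"jaw": 45},{"dp": [0,0,0],"turn": 0.056,"jaw": 45}]}}

```text
time: 13.4
tcp_pos: [521.8, -186.6, 79.0]
tcp_rot: [[0.999, -0.035, -0.003], [-0.035, -0.999, 0.002], [-0.003, -0.002, -1.0]]
contact_force: [-4.3, 2.0, 5.3]
gripper_width: 0.609
grip_force: 96.7
```

```bash
python3 -c "
from h import *
plan(523,-187.5,79,80)"
```

```text
dp [0.0024 0.0018 0.    ] turn -0.4554 | tcp [ 521.8 -186.6   79. ] yaw -1.98 q6 67.8 F [-4.3  2.   5.3] M [0.505 0.759 0.121] t 13.4 w 52.0 grip 96.69791579246521
```

Emit:
{"method": "apply_moves", "body": {"steps": [{"dp": [0,0,0],"turn": 0.028,"jaw": 45},{"dp": [0,0,0],"turn": 0.056,"jaw": 45}]}}

```text
time: 13.6
tcp_pos: [521.9, -186.4, 79.1]
tcp_rot: [[0.978, -0.209, -0.002], [-0.209, -0.978, 0.002], [-0.003, -0.001, -1.0]]
contact_force: [-3.6, 3.6, 4.6]
gripper_width: 0.608
grip_force: 96.7
```

```bash
python3 -c "
from h import *
plan(523,-187.5,79,80)"
```

```text
dp [0.0025 0.0017 0.0001] turn -0.5115 | tcp [ 521.9 -186.4   79.1] yaw -12.07 q6 77.8 F [-3.6  3.6  4.6] M [0.565 0.703 0.138] t 13.6 w 51.9 grip 96.70740723609924
```

Emit:
{"method": "apply_moves", "body": {"steps": [{"dp": [0,0,0],"turn": 0.028,"jaw": 45},{"dp": [0,0,0],"turn": 0.056,"jaw": 45}]}}

```text
time: 13.8
tcp_pos: [522.0, -186.5, 79.1]
tcp_rot: [[0.927, -0.375, -0.002], [-0.375, -0.927, 0.001], [-0.003, -0.0, -1.0]]
contact_force: [-4.7, 2.8, 4.8]
gripper_width: 0.61
grip_force: 96.7
```

```bash
python3 -c "
from h import *
plan(523,-187.5,79,80)"
```

```text
dp [0.0027 0.0011 0.0001] turn -0.567 | tcp [ 522.  -186.5   79.1] yaw -22.05 q6 87.9 F [-4.7  2.8  4.8] M [0.492 0.758 0.555] t 13.8 w 52.1 grip 96.71853303909302
```

The seal has met: 0.55 N m. Small steps from here.

Emit:
{"method": "apply_moves", "body": {"steps": [{"dp": [0,0,0],"turn": 0.014,"jaw": 45},{"dp": [0,0,0],"turn": 0.028,"jaw": 45}]}}

```text
time: 14.0
tcp_pos: [521.7, -186.8, 79.1]
tcp_rot: [[0.892, -0.453, -0.003], [-0.453, -0.892, 0.001], [-0.003, 0.001, -1.0]]
contact_force: [-4.2, 3.2, 4.6]
gripper_width: 0.606
grip_force: 96.7
```

```bash
python3 -c "
from h import *
plan(523,-187.5,79,80)"
```

```text
dp [0.0029 0.0001 0.0001] turn -0.594 | tcp [ 521.7 -186.8   79.1] yaw -26.91 q6 92.8 F [-4.2  3.2  4.6] M [0.469 0.748 0.636] t 14.0 w 51.7 grip 96.70503258705139
```

Emit:
{"method": "apply_moves", "body": {"steps": [{"dp": [0,0,0],"turn": 0.012,"jaw": 45},{"dp": [0,0,0],"turn": 0.024,"jaw": 45}]}}

```text
time: 14.2
tcp_pos: [521.7, -186.8, 79.0]
tcp_rot: [[0.855, -0.518, -0.003], [-0.518, -0.855, 0.001], [-0.003, 0.001, -1.0]]
contact_force: [-3.9, 3.4, 4.8]
gripper_width: 0.605
grip_force: 96.7
```

```bash
python3 -c "
from h import *
plan(523,-187.5,79,80)"
```

```text
dp [ 0.0031 -0.0001  0.0001] turn -0.6177 | tcp [ 521.7 -186.8   79. ] yaw -31.19 q6 97.0 F [-3.9  3.4  4.8] M [0.462 0.778 0.787] t 14.2 w 51.7 grip 96.70089483261108
```

0.79 N m is mid-window, so I'll stop there, let go and rise.

Emit:
{"method": "apply_moves", "body": {"force": 20, "steps": [{"dp": [0,0,0],"turn": 0,"jaw": 60},{"dp": [0,0,0],"turn": 0,"jaw": 80},{"dp": [0,0,0],"turn": 0,"jaw": 80},{"dp": [0,0,0],"turn": 0,"jaw": 80},{"dp": [0,0,-0.03],"turn": 0,"jaw": 80},{"dp": [0,0,-0.1],"turn": 0,"jaw": 80},{"dp": [0,0,-0.18],"turn": 0,"jaw": 80},{"dp": [0,0,-0.26],"turn": 0,"jaw": 80},{"dp": [0,0,-0.26],"turn": 0,"jaw": 80},{"dp": [0,0,-0.26],"turn": 0,"jaw": 80}]}}

```text
time: 15.2
tcp_pos: [524.0, -187.9, 210.8]
tcp_rot: [[0.854, -0.52, 0.004], [-0.52, -0.854, -0.002], [0.005, -0.001, -1.0]]
contact_force: [0.1, 0.6, -0.4]
gripper_width: 0.938
grip_force: 0.0
```

```bash
python3 -c "
from h import *
from m import rect
plan(400,-350,250,0)
c=capture('scene');P=pts(c);k=(c['range_z']>0)&(np.hypot(P[...,0]-526,P[...,1]+187.5)<48)
T=P[k&(P[...,2]>90)&(P[...,2]<125)];print('top z',np.percentile(T[:,2],[50,90,98]).round(1),len(T))
B=P[k&(P[...,2]>60)&(P[...,2]<72)];print('shoulder',rect(B),np.median(B[:,2]))
cv2.imwrite('pics/s9.png',cv2.resize(c['color'][90:280,150:390,::-1],None,fx=3,fy=3))"
```

```text
dp [-0.043   0.4058 -0.0788] turn -0.1739 | tcp [ 524.  -187.9  210.8] yaw -31.31 q6 97.1 F [ 0.1  0.6 -0.4] M [-0.007  0.029 -0.044] t 15.2 w 80.1 grip 0.0
top z [105.8 108.3 109.4] 337
shoulder (array([ 525. , -187.9]), array([67. , 64.5]), 53.0) 65.85343241022088
```

View pics/s9.png

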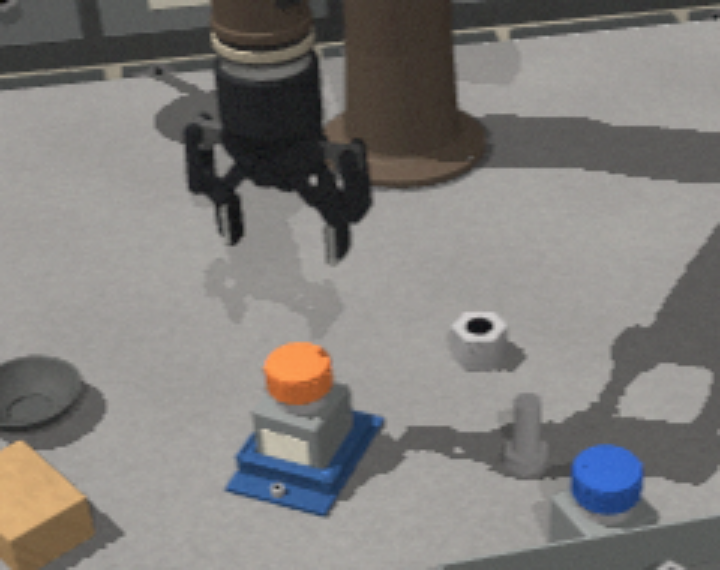

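The canister sits level in the nest at (300,430). Its lid top is at about 107 mm (108 expected) and the shoulder at about 66–68 mm. The gripper is clear and the neighbours haven't moved.

```bash
python3 -c "
from workcell import order
print(order.finish_job())"
```

```text
the job is handed in; nothing more can be done
None
```

The canister is fully home in the blue nest, its lid is screwed snug at about 0.79 N m, the gripper is clear, and the job was handed in at about 15 s of robot time.

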